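# Tuck the last blank under the hold-down

### The arm

A 6-joint arm with a two-finger parallel gripper is mounted at the origin on the work surface. World frame = base frame: x ahead of the robot, y to its left, z up, the work surface at z = 0. Lengths are in m, angles in rad, forces in N, time in s.
With the tool pointing down it reaches from about 0.375 to 0.975 m from the base axis. Payload 3.8 kg.
Tool frame: the origin (TCP) lies on the centre line of the jaws, within the pads' length; the fingertips stand 14 mm ahead of it and the grasp point (between the pads) lies 5 mm behind it; z points along the fingers, y is the line along which they close (so a half turn about z gives the same grasp; the last joint's range is limited). The gripper opens to 85 mm and grips with 20 to 120 N. Pads are 22 mm wide; open, the fingers measure 114 mm over their backs; the gripper's body (76 mm by 85 mm) begins 54 mm behind the grasp point. The pads swing forward as they close: fully open they stand 13 mm farther back than shut.
Start: joints at [1.067, 0.264, 1.604, -0, 1.274, -0.037], TCP at [0.304, 0.603, 0.245] pointing down, gripper open.
Joint ranges: [-2.63, 2.63], [-0.94, 2.18], [0.31, 2.57], [-1.31, 4.45], [0, 2.66], [-2.55, 2.55]. Speed limits (rad/s): [2.57, 2.57, 3.14, 3.14, 3.14, 3.14].

### API

Orientations are given as a rotation vector (axis times angle).
In Python, from workcell import bot, eyes, spot_in gives the robot as it stands.
- The arm moves only by the tool carry_out, never from a script. Its argument "series" is text: rows parted by semicolons, each of 4 numbers parted by spaces: the shift along the world's x, y, z in m, then the turn about the world's z in degrees. In form: tx ty tz roll; .... A call has 1 to 20 rows; each row shifts and turns the commanded pose from where the row before left it; what a row does not reach is not made up. A row lasts 1/8 s, in which the tool goes at most 62.5 mm and 10.7 degrees, less where a joint would pass 70% of its speed; a pose out of reach is approached as far as the arm can. A call is refused whole if a number of a shift passes 0.0625 or a number of a turn 10.7, either way. A call with a gripper value outside its range is refused whole. "jaw" is the gripper command: -1 is shut, 1 is fully open, values between are in proportion, set as the call begins (left out, the last holds). The fingers move at their own pace and stop on an object; "grip_force" is the grip in N (left out, the last holds). Time passes only in rows, so rows that do not move let the fingers close. It gives the time, the measured TCP pose, the force, the opening and the grip force at its end, in the units of the state.
- bot.read_state(): the state, without advancing time (a new reading comes with each control period).
- eyes.read_camera(name): name is "side" or "top"; returns (picture, depth): 480x640x3 uint8, blue, green, red; 480x640 float32, m along the optical axis (not along the pixel's ray), 0 where there is no reading.
- eyes.get_calibration(name): a dict with "K" (3x3 intrinsics, pixels), "position" and "rotation" of the camera in the world. Camera axes: x right, y down, z forward; pixel columns grow to the right and rows downward; lengths in m; the calibration is good to about 2 mm. A picture is of the moment at which its call begins. get_calibration takes no time and is no camera call.
- bot.finish_job(): hands the job in; it is judged then, once.
Trained networks look in the newest picture that a camera, given by its name, has taken for a name from the list of things; names that differ only in an ending like _2 or _b are one class to them, and where a whole thing is asked for, a point or a joint stands for the part that bears it (a point fixed in the world has none). Each returns a list of dicts, best first, with "score" (0 to 1); they miss things now and then, are a little off and sometimes report something else, mostly with a low value. They report only what shows in the picture. A call takes as long as a camera call. They do not tell look-alikes from the thing itself.
- spot_in(camera, target): "rect" ([centre column, centre row, width, height] in pixels, round what is visible of it).
The state is a dict: "time": time; "q": joint angles; "joint_vel": joint speeds; "joint_torque": joint torques, N m; "tool_pos": TCP position; "tcp_rot": TCP orientation; "wrist_force": force on the tool from outside, world axes, zero at the start; "torque": the same for the moment, N m; "width": opening from 0.0 (shut) to 1.0 (fully open); "grip_force": force on a finger pad.
Only numpy, scipy, OpenCV 4.12 (cv2) and the standard library are available. Lean on these libraries where they do the work, as an engineer would, in place of code of your own. Each camera call takes 0.05 s, during which the arm holds its last target. There are 200 camera calls.

### The job

Add the loose full-size plywood blank (not the short offcut) to the top of the pile in the stacking jig: it must go in from the open end of the jig and under the sprung hold-down arm, lying flat, until it is pressed firmly home against the end stop, flush with the blanks below. The end stop is only held by friction, so do not shove it out of place, and leave the pile, the offcut, the tape measure and the screwdriver where they are.

Things in the scene. Friction and masses are not known exactly. Their poses are not given: they have to be found in the camera images.
- blank: the loose plywood blank, a plain board 120 (its x) x 60 (its y) x 10 mm (its z), about 47 g, lying flat on the bench beside the jig; origin at its centre, z up. Both ends are alike.
- offcut: a shorter offcut of the same plywood, 75 x 60 x 10 mm, lying on the bench; origin at its centre. Leave it alone. It and the blank may be in either of two places.
- jig: the stacking jig, fixed to the bench: grey base board 325 x 130 x 12 mm (jig x = -175 to 150 mm); origin on the bench plane. Its x is the feed direction: open infeed end at -x, end stop at +x; y across, z up. All heights are above the bench. The pile lies from x = -60 to 60 mm, top at 42 mm. The arm's hinge post stands at x = 115 to 145 mm, 95 mm high.
- infeed (a point): middle of the wooden infeed block's top, at jig x = -120 mm, 43 mm high, axes as the jig's. The block runs from jig x = -172 to -64 mm and is 44 mm wide, narrower than a blank, so the sides of a blank lying on it are free for fingers.
- mouth (a point): middle of the gap where the two aluminium fences begin, at jig x = -55 mm, 42 mm high. Fences run to x = 60 mm, inner faces at y = +-32 mm (2 mm play each side of a blank), tops 56 mm high; their ends flare out to y = +-47 mm at x = -77 mm. Fingers gripping a blank's sides do not fit between them: the last part must be pushed on the blank's rear edge.
- pile1: the middle one of the three equal blanks (120 x 60 x 10 mm each) already stacked in the jig against the end stop; loose, held down only by the arm; origin at its centre, 27 mm above the bench.
- pile2: the top one of the three stacked blanks; origin at its centre, 37 mm above the bench.
- holddown (a joint): angle of the steel hold-down arm (26 mm wide, pivot at jig x = 125 mm, 85 mm above the bench): 0 = toe resting on the pile of three, grows as the toe rises; about 0.09 with one more blank under it. A spring presses the toe down with about 3 N (0.36 N m at 0, plus 0.6 N m per rad). 
- toe (a point): lowest point of the arm's toe, at jig x = 15 mm on the middle line, resting on the pile. Towards the infeed the toe turns up like a ski at about 24 degrees to a lip at jig x = -26 mm, its underside 18 mm above the pile. A blank pushed along the infeed runs under the lip, meets the ramp about 22 mm before the toe and lifts the arm (a push of some 6 to 12 N, then a steady drag of some 3 to 7 N until the stop).
- endstop: the steel end stop, a block 56 mm wide, top 58 mm high; origin at the middle of the foot of its front face (facing -x of the jig), at jig x = 60 mm, 12 mm high; axes as the jig's. Clamped by friction only: it creeps to +x when pushed with more than about 10 N (the drag of the pile, up to 2 N, counts too). A blank that is home has its centre 60 mm before this face.
- tape: tape measure, 70 x 40 x 60 mm, standing on the bench; bystander, origin under its centre.
- driver: screwdriver lying on the bench; bystander.
Things that resemble listed ones, but are neither listed nor needed, are in the scene too. Leave any pink or red look-alike of the blank alone.

How it is judged:
By the outcome, as a careful person would: the job done as asked, in the order asked, and still so for the second after the job is handed in, with the robot touching nothing.
It also fails if it takes over 64 s, if anything falls off the work surface, if the arm or the gripper's body presses on something with over 40 N, if the wrist force passes 120 N, or if a joint passes its speed limit or range.

## Working session

There is one attempt and no reset: what is moved stays moved. The work goes in short steps, Python scripts to look and compute and a tool call to move; the robot and the scene stay as the last step left them, time stands still between calls to the robot, and variables do not carry over. Pictures are saved under pics/ and viewed, at most 10 in all, crops included, and the job is handed in when it is done.

Besides the shell and the picture viewer there is one more tool, called after ">>>" as name(argument=value, ...), one argument or row to a line, values as JSON. carry_out: Moves the arm, as the interface text tells. Its arguments: {"type":"object","properties":{"series":{"type":"string"},"jaw":{"type":"number"},"grip_force":{"type":"number"}},"required":["series"]}

```bash
mkdir -p pics
python3 - <<'E'
from workcell import bot,eyes,spot_in
import cv2,numpy as np
for c in("top","side"):
    p,d=eyes.read_camera(c); cv2.imwrite(f"pics/{c}0.png",p); np.savez(f"{c}0.npz",p=p,d=d)
    k=eyes.get_calibration(c); print(c,np.round(k["K"],1).tolist(),np.round(k["position"],3),np.round(k["rotation"],3).tolist())
    for t in("blank","offcut","jig","endstop","pile2","holddown","tape","driver"):
        print(t,[(np.round(r["rect"]).tolist(),round(r["score"],2)) for r in spot_in(c,t)[:4]])
s=bot.read_state();print(s["time"],s["tool_pos"],s["tcp_rot"])
E
```

```text
top [[480.4, 0.0, 320.5], [0.0, 480.4, 237.7], [0.0, 0.0, 1.0]] [ 0.442 -0.007  1.14 ] [-2.113, 2.127, -0.175]
blank [([387.0, 171.0, 35.0, 49.0], 0.96), ([470.0, 193.0, 55.0, 36.0], 0.94)]
offcut [([445.0, 329.0, 35.0, 39.0], 0.74)]
jig [([292.0, 226.0, 82.0, 142.0], 0.78)]
endstop [([280.0, 189.0, 21.0, 14.0], 0.64)]
pile2 [([288.0, 220.0, 33.0, 50.0], 0.56)]
holddown [([282.0, 198.0, 25.0, 62.0], 0.72)]
tape [([159.0, 310.0, 34.0, 35.0], 0.9), ([416.0, 237.0, 31.0, 50.0], 0.3)]
driver [([516.0, 258.0, 19.0, 87.0], 0.63)]
side [[477.5, 0.0, 316.4], [0.0, 477.5, 240.5], [0.0, 0.0, 1.0]] [ 0.558 -0.737  0.752] [-2.324, 0.081, -0.026]
blank [([428.0, 308.0, 68.0, 38.0], 0.96), ([431.0, 412.0, 56.0, 76.0], 0.95), ([350.0, 344.0, 66.0, 34.0], 0.62)]
offcut [([229.0, 376.0, 55.0, 37.0], 0.61)]
jig [([350.0, 226.0, 152.0, 87.0], 0.88)]
endstop [([385.0, 212.0, 26.0, 26.0], 0.58)]
pile2 [([353.0, 220.0, 55.0, 21.0], 0.59)]
holddown []
tape [([262.0, 155.0, 29.0, 29.0], 0.98)]
driver [([335.0, 464.0, 133.0, 24.0], 0.56)]
0.9 [0.30378635 0.60278998 0.24532292] [7.26606941e-01 3.05638633e+00 9.69213810e-05]
```

View pics/top0.png

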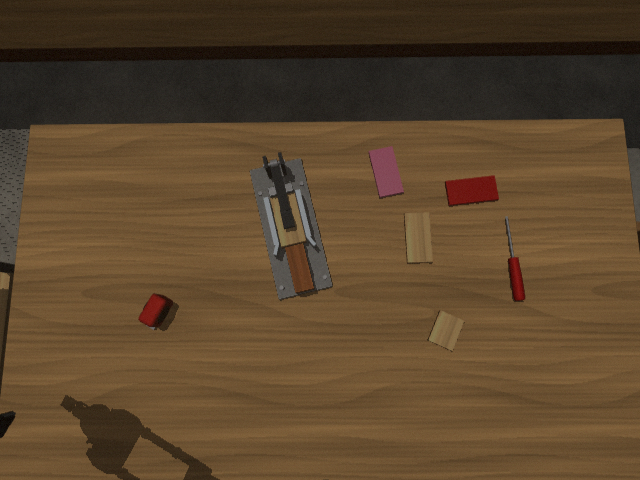

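View pics/side0.png

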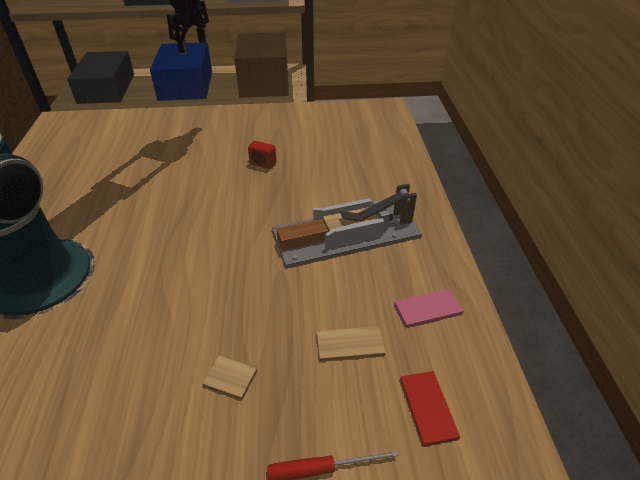

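The top view shows the blank at (418,237), offcut at (446,330) and jig centred at (292,228), with its infeed end at the bottom and its stop at the top. The pink and red boards are look-alikes. I'll get poses from depth.

```bash
cat > h.py <<'E'
import numpy as np,cv2
from scipy.spatial.transform import Rotation as R
from workcell import bot,eyes,spot_in
def cloud(c,d):
    k=eyes.get_calibration(c);K=np.array(k["K"]);r=np.array(k["rotation"])
    M=R.from_rotvec(r).as_matrix() if r.shape==(3,) else r
    v,u=np.mgrid[:480,:640]
    P=np.stack([(u-K[0,2])/K[0,0]*d,(v-K[1,2])/K[1,1]*d,d],-1)
    return P@M.T+np.array(k["position"])
def rect(P,m):
    m=cv2.morphologyEx(m.astype(np.uint8),cv2.MORPH_OPEN,np.ones((3,3)))
    n,l,s,_=cv2.connectedComponentsWithStats(m); i=1+np.argmax(s[1:,4])
    q=P[l==i]; (c,wh,a)=cv2.minAreaRect(q[:,:2].astype(np.float32)*1000)
    b=cv2.boxPoints((c,wh,a)); e=[b[1]-b[0],b[2]-b[1]]; e=max(e,key=np.linalg.norm)
    return np.round(c,1),np.round(wh,1),round(np.degrees(np.arctan2(e[1],e[0]))%180,2),len(q),np.round(np.median(q[:,2])*1000,1)
E
python3 - <<'E'
from h import *
for c,wb,wj in(("top",(395,445,205,270),(240,340,145,305)),("side",(310,392,318,368),(265,430,180,270))):
    P=cloud(c,np.load(c+"0.npz")["d"]); z=P[...,2]
    def win(w):
        m=np.zeros((480,640),bool); m[w[2]:w[3],w[0]:w[1]]=1; return m
    b=win(wb);print(c,"bench z",np.round(np.percentile(z[b],[5,50,95])*1000,1))
    print("blank",rect(P,b&(z>.005)&(z<.016)))
    j=win(wj);print("jig",rect(P,j&(z>.006)))
    print("base",rect(P,j&(z>.007)&(z<.018)))
    x,y,w,h=0,0,0,0
    print("top42",rect(P,j&(z>.038)&(z<.049)))
E
```

```text
top bench z [-3.   1.9 12.4]
blank (array([ 648.5, -223.5]), array([119.6,  61.5]), np.float32(1.64), 1224, np.float64(9.8))
jig (array([635.2,  73.4]), array([413.7, 130.4]), np.float32(13.5), 7298, np.float64(17.7))
base (array([685.6,  43.4]), array([325.5,  48.6]), np.float32(13.54), 1769, np.float64(11.9))
top42 (array([688.2,  86. ]), array([122.4,  60.1]), np.float32(13.56), 893, np.float64(41.9))
side bench z [-2.6  1.2 10.7]
blank (array([ 649.6, -226.1]), array([120.4,  63.1]), np.float32(1.08), 1806, np.float64(9.1))
jig (array([ 699.3, -284.5]), array([337.8, 886.6]), np.float32(93.5), 6470, np.float64(38.3))
base (array([678.5,  71.4]), array([325.7, 116.4]), np.float32(13.9), 1995, np.float64(10.9))
top42 (array([631.5,  81.7]), array([233.5,  66.8]), np.float32(15.07), 1297, np.float64(41.6))
```

>>> carry_out(
  series="0.02 -0.052 0 1.8;0.02 -0.052 0 1.8;0.02 -0.052 0 1.8;0.02 -0.052 0 1.8;0.02 -0.052 0 1.8;0.02 -0.052 0 1.8;0.02 -0.052 0 1.8;0.02 -0.052 0 1.8;0.02 -0.052 0 1.8;0.02 -0.052 0 1.8;0.02 -0.052 0 1.8;0.02 -0.052 0 1.8;0.02 -0.052 0 1.8;0.02 -0.052 0 1.8;0.02 -0.052 0 1.8;0.025 -0.047 -0.04 1.2;0 0 0 0;0 0 0 0",
  jaw=0.75,
  grip_force=30,
)

```text
time: 3.15
tool_pos: [0.6268, -0.221, 0.2073]
tcp_rot: [0.039, -3.14, -0.002]
wrist_force: [-0.1, -0.0, 1.2]
width: 0.873
grip_force: 0.0
```

```bash
cat >> h.py <<'E'
def st():
    s=bot.read_state(); M=R.from_rotvec(s["tcp_rot"]).as_matrix()
    print("t",s["time"],"tcp",np.round(np.array(s["tool_pos"])*1000,1),"yang",round(np.degrees(np.arctan2(M[1,1],M[0,1])),2),"tilt",np.round(M[:,2],3),"F",np.round(s["wrist_force"],1),"w",round(s["width"],3),"g",s["grip_force"],"q",np.round(s["q"],2))
E
python3 -c "
from h import *
st()"
```

```text
t 3.15 tcp [ 626.8 -221.   207.3] yang 91.41 tilt [-0.001  0.001 -1.   ] F [-0.1 -0.   1.2] w 0.873 g 0.0 q [-0.38  0.27  1.67  0.    1.21 -1.97]
```

>>> carry_out(
  series="0.002 -0.003 -0.05 0;0 0 -0.05 0;0 0 -0.045 0;0 0 -0.025 0;0 0 -0.01 0;0 0 -0.008 0;0 0 0 0;0 0 0 0",
)

```text
time: 4.15
tool_pos: [0.6303, -0.2247, 0.0213]
tcp_rot: [-0.04, 3.139, -0.001]
wrist_force: [0.4, -0.5, -0.5]
width: 0.875
grip_force: 0.0
```

```bash
python3 -c "
from h import *
st()
p,d=eyes.read_camera('side');cv2.imwrite('pics/s1.png',cv2.resize(p[270:420,250:450],(800,600)))"
```

```text
t 4.15 tcp [ 630.3 -224.7   21.3] yang 91.46 tilt [ 0.002 -0.001 -1.   ] F [ 0.4 -0.5 -0.5] w 0.875 g 0.0 q [-0.38  0.46  1.79 -0.    0.89 -1.98]
```

View pics/s1.png

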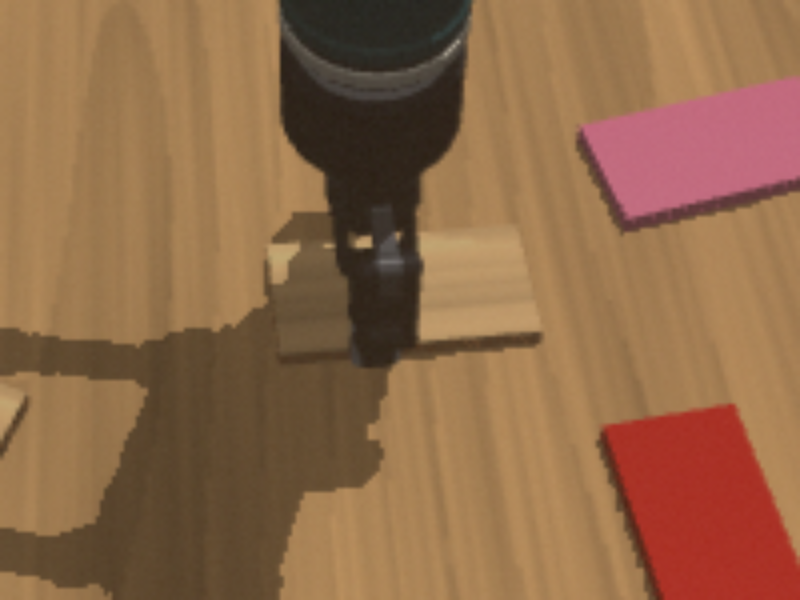

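The fingers straddle the blank slightly rearward of its centre, with the near tip at crop (375,355). I'll lower a bit more, then close.

>>> carry_out(
  series="0 0 -0.006 0;0 0 0 0;0 0 0 0",
)

```text
time: 4.58
tool_pos: [0.6291, -0.2243, 0.0135]
tcp_rot: [0.04, -3.141, -0.0]
wrist_force: [0.6, 0.0, 0.6]
width: 0.876
grip_force: 0.0
```

>>> carry_out(
  series="0 0 0 0;0 0 0 0;0 0 0 0;0 0 0 0;0 0 0 0",
  jaw=-1,
)

```text
time: 5.2
tool_pos: [0.6295, -0.2245, 0.014]
tcp_rot: [-0.04, 3.141, -0.0]
wrist_force: [-0.4, -0.3, 1.2]
width: 0.688
grip_force: 32.5
```

>>> carry_out(
  series="0 0 0.02 0;0 0 0.04 0;0 0 0.046 0;-0.013 0.045 0 2;-0.013 0.045 0 2;-0.014 0.046 0 2;-0.014 0.046 0 2;-0.014 0.047 0 2;-0.014 0.047 0 2;0 0 0 0;0 0 0 0;0 0 0 0",
)

```text
time: 6.7
tool_pos: [0.5478, 0.0506, 0.1202]
tcp_rot: [-0.366, 3.119, -0.001]
wrist_force: [0.2, -0.3, 0.0]
width: 0.692
grip_force: 32.5
```

```bash
python3 -c "
from h import *
st()
p,d=eyes.read_camera('side');cv2.imwrite('pics/s2.png',cv2.resize(p[120:285,220:440],(800,600)))
p,d=eyes.read_camera('top');P=cloud('top',d);np.savez('t2.npz',p=p,d=d)
z=P[...,2]*1000;m=np.zeros((480,640),bool);m[210:310,250:350]=1
print(rect(P,m&(z>106)&(z<126)&(p.max(2)>70)))"
```

```text
t 6.7 tcp [547.8  50.6 120.2] yang 103.38 tilt [ 0.001 -0.    -1.   ] F [ 0.2 -0.3  0. ] w 0.692 g 32.478012442588806 q [ 0.05  0.14  2.   -0.    1.   -1.76]
(array([511. ,  58.2]), array([15.3, 29.9]), np.float32(92.28), 85, np.float64(115.5))
```

View pics/s2.png

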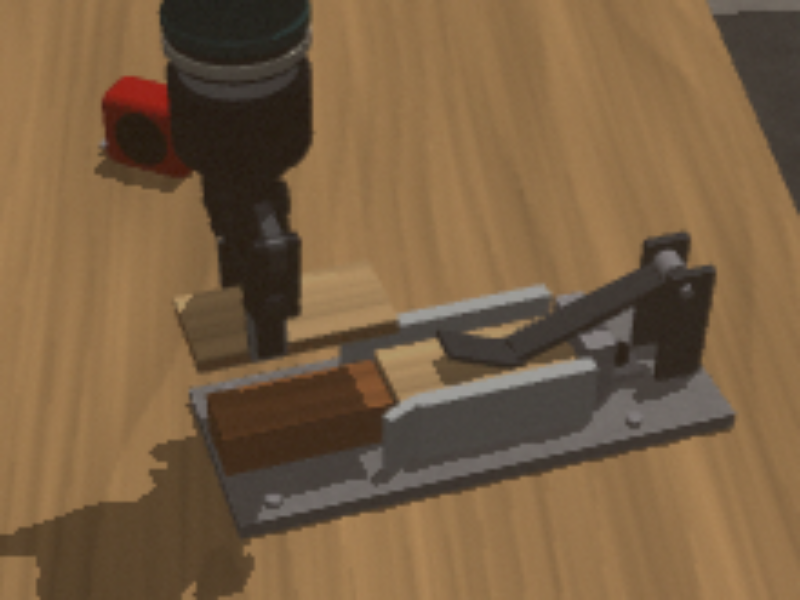

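The blank hangs level above the infeed block and is aligned with it, so I'll lower it.

>>> carry_out(
  series="0 0.001 -0.025 0;0 0 -0.02 0;0 0 -0.013 0;0 0 -0.003 0;0 0 0 0;0 0 0 0",
)

```text
time: 7.55
tool_pos: [0.5481, 0.0527, 0.0597]
tcp_rot: [-0.368, 3.118, -0.0]
wrist_force: [0.7, -1.0, 0.3]
width: 0.692
grip_force: 32.5
```

```bash
python3 -c "
from h import *
st()
p,d=eyes.read_camera('side');P=cloud('side',d);z=P[...,2]*1000
cv2.imwrite('pics/s3.png',cv2.resize(p[150:285,240:420],(800,600)))
p,d=eyes.read_camera('top');cv2.imwrite('pics/t3.png',cv2.resize(p[150:310,230:350],(600,800))[200:])"
```

```text
t 7.55 tcp [548.1  52.7  59.7] yang 103.45 tilt [ 0.002  0.    -1.   ] F [ 0.7 -1.   0.3] w 0.692 g 32.48327672481537 q [ 0.05  0.22  2.03 -0.    0.89 -1.75]
```

View pics/s3.png

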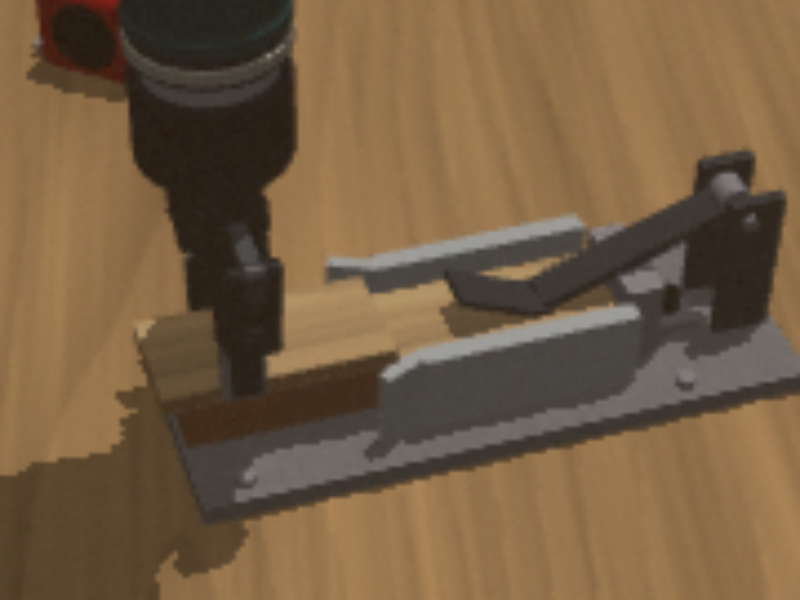

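>>> carry_out(
  series="0 0 -0.0015 0;0.007 0.0017 0 0;0.007 0.0017 0 0;0.007 0.0017 0 0;0.007 0.0017 0 0;0.007 0.0017 0 0;0.007 0.0017 0 0;0 0 0 0;0 0 0 0",
)

```text
time: 8.78
tool_pos: [0.589, 0.0628, 0.0571]
tcp_rot: [0.368, -3.119, 0.0]
wrist_force: [0.4, -0.1, -0.5]
width: 0.688
grip_force: 32.5
```

```bash
python3 -c "
from h import *
st()"
```

```text
t 8.775 tcp [589.   62.8  57.1] yang 103.46 tilt [-0.001 -0.    -1.   ] F [ 0.4 -0.1 -0.5] w 0.688 g 32.489020228385925 q [ 0.06  0.29  1.94 -0.    0.9  -1.74]
```

>>> carry_out(
  series="0 0 0 0;0 0 0 0;0 0 0 0;0 0 0.03 0;0 0 0.04 0;-0.025 -0.006 0 0;-0.025 -0.006 0 0;-0.026 -0.006 0 0;0 0 0 0",
  jaw=0.75,
)

```text
time: 9.9
tool_pos: [0.5115, 0.0446, 0.127]
tcp_rot: [0.367, -3.119, -0.0]
wrist_force: [0.1, 0.4, -0.0]
width: 0.873
grip_force: 0.0
```

>>> carry_out(
  series="0 0 0 0;0 0 0 0;0 0 0 0;0 0 0 0;0 0 0 0;0 0 0 0",
  jaw=-0.45,
)

```text
time: 10.65
tool_pos: [0.5133, 0.0449, 0.1272]
tcp_rot: [0.368, -3.12, -0.0]
wrist_force: [-0.4, -0.2, -0.3]
width: 0.273
grip_force: 0.0
```

```bash
python3 -c "
from h import *
st()
p,d=eyes.read_camera('side');cv2.imwrite('pics/s4.png',cv2.resize(p[120:285,220:440],(800,600)))
p,d=eyes.read_camera('top');P=cloud('top',d);z=P[...,2]*1000
O=np.array([.6882,.0859]);a=np.radians(13.55);u=np.array([np.cos(a),np.sin(a)]);v=np.array([-u[1],u[0]])
X=(P[...,:2]-O)@u*1000;Y=(P[...,:2]-O)@v*1000
m=(X>-200)&(X<-20)&(abs(Y)<45)&(z>47)&(z<58)&(p[...,2]>p[...,0]*1.25)
print(np.percentile(X[m],[1,50,99]),[np.round(np.percentile(Y[m&(X>lo)&(X<lo+12)],[3,97]),1) for lo in(-130,-118,-106,-94,-85)],rect(P,m))"
```

```text
t 10.65 tcp [513.3  44.9 127.2] yang 103.45 tilt [-0. -0. -1.] F [-0.4 -0.2 -0.3] w 0.273 g 0.0 q [ 0.04  0.07  2.06 -0.    1.01 -1.77]Traceback (most recent call last):
  File "<string>", line 9, in <module>
    print(np.percentile(X[m],[1,50,99]),[np.round(np.percentile(Y[m&(X>lo)&(X<lo+12)],[3,97]),1) for lo in(-130,-118,-106,-94,-85)],rect(P,m))
                                                  ~~~~~~~~~~~~~^^^^^^^^^^^^^^^^^^^^^^^^^^^^^^
    return _quantile_unchecked(
        a, q, axis, out, overwrite_input, method, keepdims, weights)
    return _ureduce(a,
                    func=_quantile_ureduce_func,
    ...<5 lines>...
                    overwrite_input=overwrite_input,
                    method=method)
    r = func(a, **kwargs)
    result = _quantile(arr,
                       quantiles=q,
    ...<2 lines>...
                       out=out,
                       weights=wgt)
    slices_having_nans = np.isnan(arr[-1, ...])
                                  ~~~^^^^^^^^^
IndexError: index -1 is out of bounds for axis 0 with size 0
```

View pics/s4.png

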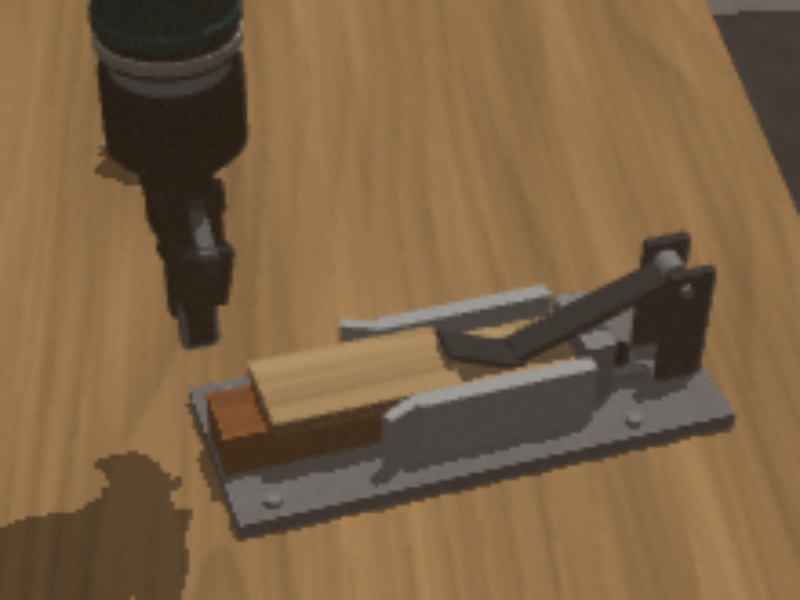

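The blank lies flat on the block with its rear edge at crop x≈250 and its front edge just under the lip. I'll lower the narrowed fingers behind it and push.

>>> carry_out(
  series="0 -0.001 -0.03 0;0 0 -0.025 0;0 0 -0.012 0;0 0 0 0;0.01 0.0024 0 0;0.01 0.0024 0 0;0.005 0.0012 0 0;0.005 0.0012 0 0;0 0 0 0",
)

```text
time: 11.88
tool_pos: [0.5437, 0.0512, 0.0603]
tcp_rot: [-0.368, 3.12, -0.0]
wrist_force: [0.5, -0.4, 1.0]
width: 0.279
grip_force: 0.0
```

>>> carry_out(
  series="0.005 0.0012 0 0;0.005 0.0012 0 0;0.005 0.0012 0 0;0.005 0.0012 0 0",
)

```text
time: 12.38
tool_pos: [0.5573, 0.0548, 0.0591]
tcp_rot: [0.367, -3.106, 0.001]
wrist_force: [-16.5, -3.5, 12.1]
width: 0.272
grip_force: 8.5
```

```bash
cat >> h.py <<'E'
def jig():
    s=bot.read_state();a=np.radians(13.55);u=np.array([np.cos(a),np.sin(a)]);v=np.array([-u[1],u[0]])
    q=np.array(s["tool_pos"])*1000-[688.2,85.9,0];f=np.array(s["wrist_force"])
    print("t",round(s["time"],2),"jig tcp",np.round([q[:2]@u,q[:2]@v,q[2]],1),"F",np.round([f[:2]@u,f[:2]@v,f[2]],1),"w",s["width"])
E
python3 -c "
from h import *
jig()"
```

```text
t 12.38 jig tcp [-134.5    0.5   59.1] F [-16.8   0.5  12.1] w 0.2723473590951418
```

```bash
python3 -c "
from h import *
jig()
p,d=eyes.read_camera('side');cv2.imwrite('pics/s5.png',cv2.resize(p[150:285,240:420],(800,600),interpolation=cv2.INTER_CUBIC))
jig()"
```

```text
t 12.38 jig tcp [-134.5    0.5   59.1] F [-16.8   0.5  12.1] w 0.2723473590951418
t 12.43 jig tcp [-133.5    0.4   59.2] F [-13.5   0.5   7.6] w 0.2769187743433399
```

View pics/s5.png

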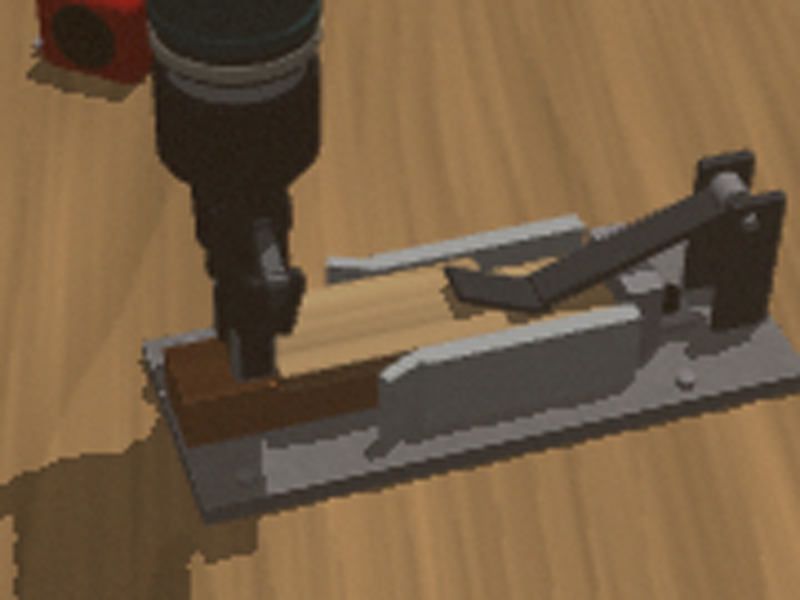

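>>> carry_out(
  series="0 0 0.001 0;0 0 0 0",
)

```text
time: 12.68
tool_pos: [0.5585, 0.0551, 0.0599]
tcp_rot: [0.367, -3.109, 0.0]
wrist_force: [-11.4, -2.4, 6.4]
width: 0.275
grip_force: 5.6
```

>>> carry_out(
  series="0.003 0.0007 0 0;0.003 0.0007 0 0;0.003 0.0007 0 0",
)

```text
time: 13.05
tool_pos: [0.5652, 0.0568, 0.0593]
tcp_rot: [0.367, -3.104, 0.001]
wrist_force: [-16.7, -2.8, 10.3]
width: 0.276
grip_force: 8.8
```

```bash
python3 -c "
from h import *
jig()"
```

```text
t 13.05 jig tcp [-126.4    0.6   59.3] F [-16.9   1.2  10.3] w 0.27643614531259625
```

>>> carry_out(
  series="0 0 0.002 0;0 0 0 0;0 0 0 0",
)

```text
time: 13.42
tool_pos: [0.5662, 0.0571, 0.0604]
tcp_rot: [0.367, -3.107, 0.0]
wrist_force: [-10.4, -3.1, 0.8]
width: 0.273
grip_force: 5.2
```

>>> carry_out(
  series="0.003 0.0007 0 0;0.003 0.0007 0 0;0.003 0.0007 0 0",
)

```text
time: 13.8
tool_pos: [0.5729, 0.0589, 0.0597]
tcp_rot: [0.367, -3.101, 0.0]
wrist_force: [-17.0, -3.3, 4.4]
width: 0.271
grip_force: 8.9
```

```bash
python3 -c "
from h import *
jig()
p,d=eyes.read_camera('side');cv2.imwrite('pics/s6.png',cv2.resize(p[150:285,240:420],(800,600),interpolation=cv2.INTER_CUBIC))
"
```

```text
t 13.8 jig tcp [-118.4    0.8   59.7] F [-17.3   0.7   4.4] w 0.27116072102035693
```

View pics/s6.png

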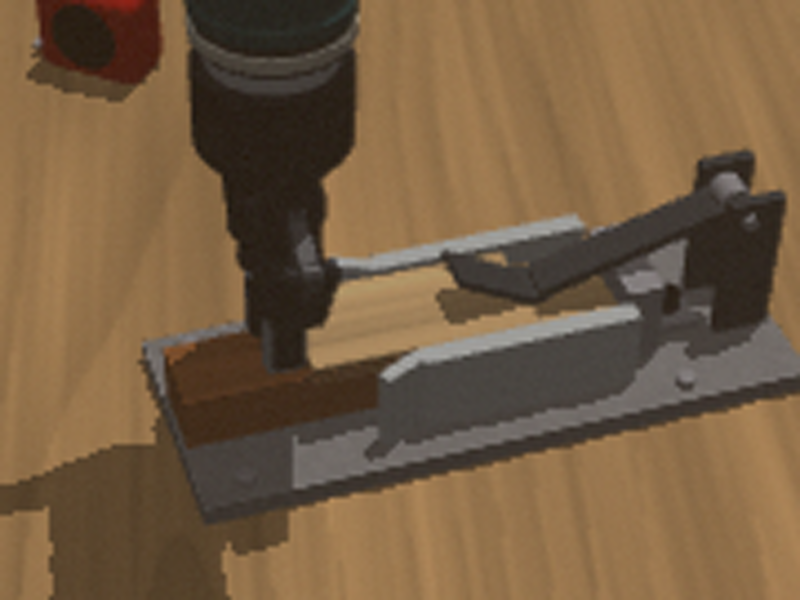

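The blank's front is now under the raised toe. Continuing the push in smaller steps.

>>> carry_out(
  series="0.003 0.0007 0 0;0.003 0.0007 0 0;0.003 0.0007 0 0;0.003 0.0007 0 0;0.003 0.0007 0 0;0 0 0 0;0 0 0 0",
)

```text
time: 14.72
tool_pos: [0.5931, 0.0632, 0.0615]
tcp_rot: [0.367, -3.113, -0.0]
wrist_force: [-5.6, -1.4, -0.5]
width: 0.274
grip_force: 2.6
```

```bash
python3 -c "
from h import *
jig()"
```

```text
t 14.72 jig tcp [-97.8   0.2  61.5] F [-5.8 -0.  -0.5] w 0.27442912461594215
```

>>> carry_out(
  series="0.002 0.0005 0 0;0.002 0.0005 0 0;0.002 0.0005 0 0;0.002 0.0005 0 0;0.002 0.0005 0 0;0.002 0.0005 0 0;0.002 0.0005 0 0;0 0 0 0;0 0 0 0;0 0 0 0",
)

```text
time: 15.98
tool_pos: [0.607, 0.0667, 0.0613]
tcp_rot: [0.367, -3.113, -0.0]
wrist_force: [-4.1, -0.1, -1.2]
width: 0.276
grip_force: 2.5
```

```bash
python3 -c "
from h import *
jig()
p,d=eyes.read_camera('top');cv2.imwrite('pics/t7.png',cv2.resize(p[150:270,230:340],(550,600),interpolation=cv2.INTER_CUBIC))
"
```

```text
t 15.97 jig tcp [-83.4   0.3  61.3] F [-4.1  0.8 -1.2] w 0.275772634207555
```

>>> carry_out(
  series="0.001 0.0002 0 0;0.001 0.0003 0 0;0.001 0.0002 0 0;0.001 0.0002 0 0;0.001 0.0003 0 0;0.001 0.0002 0 0;0.001 0.0002 0 0;0.001 0.0003 0 0;0 0 0 0;0 0 0 0",
)

```text
time: 17.27
tool_pos: [0.6149, 0.0685, 0.0611]
tcp_rot: [0.367, -3.112, -0.0]
wrist_force: [-4.3, -1.7, -2.1]
width: 0.277
grip_force: 2.6
```

>>> carry_out(
  series="0.0005 0.0001 0 0;0.0005 0.0001 0 0;0 0 0 0;0 0 0 0",
)

```text
time: 17.77
tool_pos: [0.6158, 0.0687, 0.0611]
tcp_rot: [0.367, -3.112, -0.0]
wrist_force: [-5.5, -1.5, -1.7]
width: 0.274
grip_force: 2.6
```

```bash
python3 -c "
from h import *
jig()"
```

```text
t 17.77 jig tcp [-74.4   0.3  61.1] F [-5.7 -0.1 -1.7] w 0.27442649037052624
```

Still steady drag (~5 N). I'll go on in 1 mm calls, watching for a rise.

>>> carry_out(
  series="0.0005 0.0001 0 0;0.0005 0.0001 0 0;0 0 0 0;0 0 0 0",
)

```text
time: 18.27
tool_pos: [0.6168, 0.069, 0.061]
tcp_rot: [0.367, -3.112, -0.0]
wrist_force: [-5.2, -0.7, -1.9]
width: 0.271
grip_force: 2.6
```

>>> carry_out(
  series="0.0005 0.0001 0 0;0.0005 0.0001 0 0;0 0 0 0;0 0 0 0",
)

```text
time: 18.77
tool_pos: [0.6178, 0.0692, 0.061]
tcp_rot: [0.367, -3.112, -0.0]
wrist_force: [-5.2, -1.8, -2.1]
width: 0.271
grip_force: 2.6
```

>>> carry_out(
  series="0.0005 0.0001 0 0;0.0005 0.0001 0 0;0 0 0 0;0 0 0 0",
)

```text
time: 19.27
tool_pos: [0.6188, 0.0693, 0.061]
tcp_rot: [0.367, -3.112, -0.0]
wrist_force: [-5.5, -1.9, -2.7]
width: 0.271
grip_force: 2.6
```

>>> carry_out(
  series="0.0005 0.0001 0 0;0.0005 0.0001 0 0;0 0 0 0;0 0 0 0",
)

```text
time: 19.77
tool_pos: [0.6189, 0.0694, 0.0606]
tcp_rot: [0.367, -3.11, 0.0]
wrist_force: [-6.2, -2.4, -2.1]
width: 0.274
grip_force: 3.3
```

>>> carry_out(
  series="0.0005 0.0001 0 0;0.0005 0.0001 0 0;0 0 0 0;0 0 0 0",
)

```text
time: 20.27
tool_pos: [0.619, 0.0694, 0.0602]
tcp_rot: [0.367, -3.108, 0.0]
wrist_force: [-7.2, -1.9, -1.3]
width: 0.275
grip_force: 4.1
```

```bash
python3 -c "
from h import *
jig()
p0=np.load('side0.npz')['p']
p,d=eyes.read_camera('side')
f=lambda q:cv2.resize(q[175:265,325:425],(445,400),interpolation=cv2.INTER_CUBIC)
g=lambda q:cv2.resize(q[150:265,265:350],(296,400),interpolation=cv2.INTER_CUBIC)
cv2.imwrite('pics/s8.png',np.hstack([f(p0),g(p)[:,:0],f(p)])[:,:800] if 0 else np.hstack([cv2.resize(f(p0),(400,360)),cv2.resize(f(p),(400,360))]))
"
```

```text
t 20.27 jig tcp [-71.1   0.2  60.2] F [-7.4 -0.2 -1.3] w 0.27469352716737794
```

View pics/s8.png

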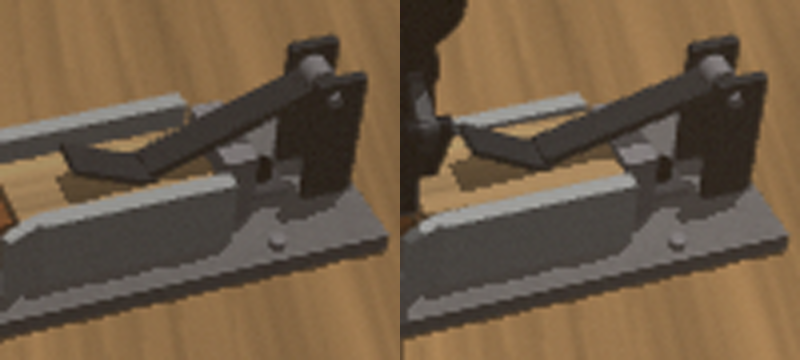

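The blank stalled at jig x ≈ -71 with force rising and the stop unmoved (right half matches left), so it has reached the stop. I'll press slightly harder, then back off.

>>> carry_out(
  series="0.0005 0.0001 0 0;0.0005 0.0001 0 0;0.0005 0.0001 0 0;0 0 0 0;0 0 0 0",
)

```text
time: 20.95
tool_pos: [0.6191, 0.0695, 0.0596]
tcp_rot: [0.367, -3.105, 0.0]
wrist_force: [-10.2, -2.9, -2.2]
width: 0.279
grip_force: 5.3
```

>>> carry_out(
  series="-0.003 -0.0007 0 0;-0.005 -0.0012 0 0;-0.01 -0.0024 0 0;-0.02 -0.0048 0 0;-0.02 -0.0048 0.01 0;-0.02 -0.0048 0.05 0;0 0 0.06 0;-0.05 0.02 0.04 0;-0.05 0.04 0 0;0 0.05 0 0;0 0.05 0 0;0 0 0 0;0 0 0 0",
)

```text
time: 22.58
tool_pos: [0.4523, 0.2092, 0.2208]
tcp_rot: [-0.369, 3.119, -0.001]
wrist_force: [0.1, -0.2, -0.4]
width: 0.272
grip_force: 0.0
```

```bash
python3 -c "
from h import *
jig()
out=[]
for c,sl in(('side',np.s_[170:270,265:435]),('top',np.s_[150:305,240:345])):
    p,d=eyes.read_camera(c);P=cloud(c,d);z=P[...,2]*1000
    a=np.radians(13.55);u=np.array([np.cos(a),np.sin(a)]);v=np.array([-u[1],u[0]])
    X=(P[...,:2]-[.6882,.0859])@u*1000;Y=(P[...,:2]-[.6882,.0859])@v*1000
    m=(abs(X)<100)&(abs(Y)<28)&(z>47)&(z<55)
    print(c,'blank X',np.round(np.percentile(X[m],[1,2,50,98,99]),1),'z',np.median(z[m]))
    # stop position before/after
    for dd,n in((np.load(c+'0.npz')['d'],'before'),(d,'after')):
        Q=cloud(c,dd);x=(Q[...,:2]-[.6882,.0859])@u*1000;y=(Q[...,:2]-[.6882,.0859])@v*1000;zz=Q[...,2]*1000
        s=(x>40)&(x<110)&(abs(y)<28)&(abs(y)>15)&(zz>55)&(zz<62);print(n,'stop X',np.round(np.percentile(x[s],[5,50,95]),1),s.sum())
    out.append(cv2.resize(p[sl],(500,294) if c=='side' else (300,443),interpolation=cv2.INTER_CUBIC))
o=np.zeros((443,800,3),np.uint8);o[:294,:500]=out[0];o[:,500:]=out[1];cv2.imwrite('pics/f.png',o)
"
```

```text
t 22.57 jig tcp [-200.5  175.2  220.8] F [ 0.1 -0.3 -0.4] w 0.2718695916812351
side blank X [-60.3 -59.8 -17.9  60.3  70.9] z 50.756770676958936
before stop X [60.4 67.2 78.4] 53
after stop X [60.4 69.4 78.1] 36
top blank X [-60.3 -59.8 -14.5  59.1  60.2] z 51.815030378591146
before stop X [59.8 68.9 78.4] 83
after stop X [48.1 68.3 78.2] 98
```

View pics/f.png

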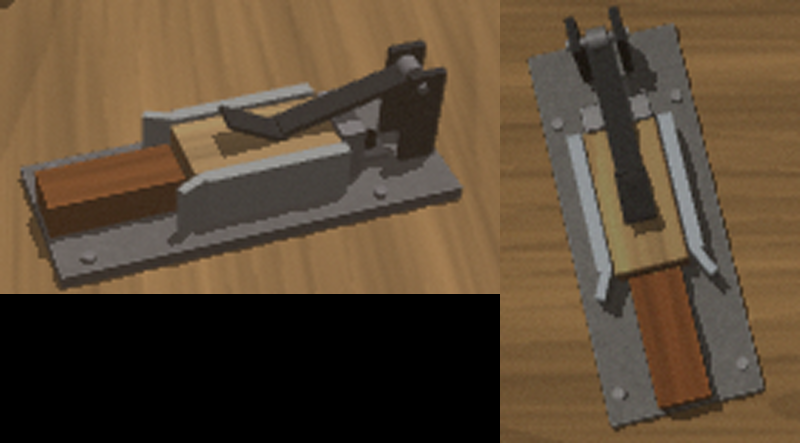

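The blank lies flat on the pile under the toe, spanning jig x from -60 to 60 mm. It is flush with the blanks below and against the stop, which hasn't moved. Handing in.

```bash
python3 -c "
from workcell import bot
print(bot.finish_job())"
```

```text
the job is handed in; nothing more can be done
None
```

The full-size blank is on top of the pile, flat under the hold-down arm and pressed home against the end stop. The camera shows no movement of the stop, and the job was handed in after about 23 s of robot time.

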